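# Press the swivel bushing home in the sextant's pedestal

## Robot

A 7-joint arm with a two-finger parallel gripper is mounted at the origin on the work surface. World frame = base frame: x ahead of the robot, y to its left, z up, the work surface at z = 0. Lengths are in m, angles in rad, forces in N, time in s.
With the tool pointing down it reaches from about 0.4 to 0.85 m from the base axis. Payload 10.4 kg.
Tool frame: the origin (TCP) lies where the fingers leave the gripper's body, on its centre line; the fingertips stand 70 mm ahead of it and the grasp point (between the pads) lies robot.grip_depth ahead of it (robot.grip_depth is the distance from the TCP to the grasp point, in m); z points along the fingers, y is the line along which they close (so a half turn about z gives the same grasp; the last joint's range is limited). The gripper opens to 87 mm and grips with 3 to 60 N. Pads are 19 mm wide; open, the fingers measure 117 mm over their backs; the gripper's body (75 mm by 190 mm) begins 51 mm behind the grasp point.
Start: joints at [-1.137, 0.332, -0.065, 1.46, 0.022, 1.35, -0.088], TCP at [0.276, 0.561, 0.292] pointing down, gripper open.
Joint ranges: [-2.6, 2.6], [-0.5, 2.12], [-1.47, 1.34], [0.16, 2.42], [-1.27, 4.41], [0.06, 2.06], [-2.6, 2.6]. Speed limits (rad/s): [2.22, 2.22, 2.79, 2.79, 3.14, 3.14, 3.14].

## Interface

Orientations are given as a unit quaternion [w, x, y, z].
In Python, from rig import sensors, eyes, job, robot gives the robot as it stands.
- The arm moves only by the tool servo_tool, never from a script. Its argument "rows" is a list of rows, each a list of 7 numbers: the opening, from 0 (shut) to 1 (fully open), then the shift along the world's x, y, z in normalised numbers (1 is 300 mm), then the turn, a rotation vector about the world's x, y, z in parts of the range, where 1.0 means 120 degrees. In form: [[grip, x, y, z, rx, ry, rz], ...]. A call has exactly 5 rows; each row is the pose to reach, as a shift and turn from the pose commanded when the call began; what a row does not reach only later rows make up. A row lasts 1/10 s, in which the tool goes at most 50 mm and 8.59 degrees, less where a joint would pass 70% of its speed; a pose out of reach is approached as far as the arm can. No shift or turn number may pass 1 either way. A call with a gripper value outside its range is refused whole. The fingers move at their own pace and stop on an object; the grip force is fixed at half the most. Time passes only in rows, so rows that repeat a pose let the fingers close, or fill a call up. It gives the time, the measured TCP pose, the force, the opening and the grip force at its end, in the units of the state.
- sensors.read_state(): the state, without advancing time (a new reading comes with each control period).
- eyes.snapshot(name): name is "scene" or "side" or "wrist"; returns the picture (384x512x3 uint8, red, green, blue); there is no depth.
- eyes.camera_info(name): a dict with "K" (3x3 intrinsics, pixels), "pose" (4x4, takes a point from camera to world coordinates); the wrist camera has in their place "T_tool_cam" (4x4, takes a point from camera to tool coordinates, whose origin is the TCP and whose axes are the flange's). Camera axes: x right, y up, looking along -z (the intrinsics and any distortion apply to the point x, -y, -z); pixel columns grow to the right and rows downward; lengths in m; the calibration is good to about 2 mm. A picture is of the moment at which its call begins: read the wrist's pose just before it. camera_info takes no time and is no camera call.
- job.finish_job(): hands the job in; it is judged then, once.
Trained networks look in the newest picture that a camera, given by its name, has taken for a name from the list of things; names that differ only in an ending like _2 or _b are one class to them, and where a whole thing is asked for, a point or a joint stands for the part that bears it (a point fixed in the world has none). Each returns a list of dicts, best first, with "conf" (0 to 1); they miss things now and then, are a little off and sometimes report something else, mostly with a low value. They report only what shows in the picture. A call takes as long as a camera call. They do not tell look-alikes from the thing itself.
- eyes.recognise(query, camera): "extent" ([centre column, centre row, width, height] in pixels, round what is visible of it).
- eyes.outline_of(query, camera): "region" (384x512 bool, what is visible of it) and "extent" ([centre column, centre row, width, height] in pixels, round what is visible of it).
The state is a dict: "time": time; "joints": joint angles; "joint_vel": joint speeds; "effort": joint torques, N m; "tcp_pos": TCP position; "eef_rot": TCP orientation; "contact_force": force on the tool from outside, world axes, zero at the start; "wrist_torque": the same for the moment, N m; "width": finger opening in m; "finger_force": force on a finger pad.
Only numpy, scipy, OpenCV 4.12 (cv2) and the standard library are available. Lean on these libraries where they do the work, as an engineer would, in place of code of your own. Each camera call takes 0.05 s, during which the arm holds its last target. There are 200 camera calls.

## Task

Take the larger of the two brass bushings out of its wooden stand and press it, sleeve down, into the bore of the turned boxwood pedestal until its shoulder sits flush on the pedestal's top all round, then let go. The bore grips tightly and the pedestal gives a little on its rubber pad, so push steadily and straight down, never harder than about 30 newtons; leave the thin bushing and the other things on the table where they are.

Things in the scene. Friction and masses are not known exactly. Their poses are not given: they have to be found in the camera images.
- bushing: The larger brass bushing, round and hollow, 46 mm tall, 0.14 kg; starts upright in a recess of the stand. Origin at the centre of its foot, z up its axis. From the foot: sleeve of 22 mm diameter, 24 mm long (lowest 8 mm taper to 19 mm), shoulder of 36 mm diameter, 5 mm thick (z 24 to 29 mm), grip hub of 26 mm diameter, 17 mm long (z 29 to 46 mm).
- bushing_shoulder (a point): Centre of the larger bushing's shoulder underside, 24 mm above its foot; z along its axis.
- thin_bushing: The thin brass bushing, the same build and height but with a 16 mm sleeve, 25 mm shoulder and 17 mm hub. It stands in the other recess and is to be left there. Origin at the centre of its lower end.
- stand: Oblong brown wooden stand, fixed, 130 mm along its x, 62 mm along its y, 22 mm high; origin at the centre of its underside. Two loose round recesses of 28 mm diameter at x = -33 and +33 mm, floor 8 mm above the table. Which bushing stands in which one varies.
- pedestal: Dark square baseboard, 120 x 120 x 10 mm, fixed; origin at the centre of its underside. On it a 18 mm soft rubber pad carries the turned pale boxwood block, 80 mm diameter and 38 mm tall, its flat top 66 mm above the table. In the block's middle is an upright blind bore, 25 mm diameter, 30 mm deep. Pushed down, the block sinks on its pad 1 mm per 3 N and comes back up.
- bore_mouth (a point): Centre of the bore's mouth on the block's flat top (moves with the block); z up. 8 mm below it four spring-loaded steel balls stand out of the bore wall, 20 mm between facing ones; they yield outward and drag on the sleeve from 8 mm of foot depth on. Push needed: 4 to 13 N, in jerks (it sticks and slips); it rises 3 N per mm once the shoulder bears, 20 N is surely home.
- marble_center (a point): Centre of the glass marble paperweight (48 mm diameter), which lies in a small dark wooden ring; leave alone.
- block_a: Loose turned boxwood block with a waist, 44 mm diameter, 45 mm tall, origin under its centre; leave alone.
- block_b: Loose turned boxwood block with a stepped top, 54 mm diameter, 40 mm tall, origin under its centre; leave alone.
Not all that is in view belongs to the job. Leave any pink or red look-alike of the bushing alone.

How it is judged:
By the outcome, as a careful person would: the job done as asked, in the order asked, and still so for the second after the job is handed in, with the robot touching nothing.
It also fails if it takes over 48 s, if anything falls off the work surface, if the arm or the gripper's body presses on something with over 40 N, if the wrist force passes 120 N, or if a joint passes its speed limit or range.

## Working session

There is one attempt and no reset: what is moved stays moved. The work goes in short steps, Python scripts to look and compute and a tool call to move; the robot and the scene stay as the last step left them, time stands still between calls to the robot, and variables do not carry over. Pictures are saved under pics/ and viewed, at most 10 in all, crops included, and the job is handed in when it is done.

Besides the shell and the picture viewer there is one more tool, called after "Emit:" as name([rows], argument=value, ...), one row to a line, values as JSON. servo_tool: Moves the arm, as the interface text tells. Its arguments: {"type":"object","properties":{"rows":{"type":"array"}},"required":["rows"]}

```bash
mkdir -p pics; ls; cat > h.py <<'E'
import numpy as np, cv2
from rig import sensors, eyes, job, robot
def save(n,im): cv2.imwrite('pics/'+n,im[:,:,::-1])
E
python3 - <<'E'
from h import *
s=sensors.read_state(); print(s, robot.grip_depth)
ims=[]
for c in ("scene","side"):
    im=eyes.snapshot(c); ims.append(im); cv2.imwrite(c+'.png',im[:,:,::-1])
    i=eyes.camera_info(c); print(c,{k:np.round(v,4).tolist() if not isinstance(v,str) else v for k,v in i.items()})
    for q in ("bushing","thin_bushing","stand","pedestal"):
        for d in eyes.recognise(q,c)[:4]: print(q,np.round(d["extent"],1),round(d["conf"],2))
print({k:np.round(v,4).tolist() for k,v in eyes.camera_info("wrist").items()})
a=np.vstack(ims); save('both.png',cv2.resize(a,(400*1,600)))
save('scene1.png',cv2.resize(ims[0],(800,600)));save('side1.png',cv2.resize(ims[1],(800,600)))
E
```

```text
pics
{'time': 0.0, 'joints': array([-1.13659873,  0.33288064, -0.06473953,  1.4609725 ,  0.02161312,
        1.34989847, -0.08851726]), 'joint_vel': array([ 5.97793692e-04, -1.18738774e-03,  2.24872655e-05, -1.30525073e-04,
        3.26688496e-03, -1.03178684e-03,  1.39336172e-04]), 'effort': array([-9.28209556e-04, -6.23247242e+01,  2.39079277e-02, -3.89901066e+01,
       -6.13669446e-02,  3.96533555e-02,  1.74335564e-04]), 'tcp_pos': array([0.27552445, 0.5606558 , 0.29143361]), 'eef_rot': array([-1.31868686e-04,  2.26396400e-01,  9.74034976e-01, -7.19301172e-04]), 'contact_force': array([ 0.4248262 , -0.03266063, -1.01158926]), 'wrist_torque': array([-0.01088108, -0.00794244, -0.00725037]), 'finger_force': 0.0, 'width': 0.08712795387794182} 0.051
scene {'K': [[445.3861, 0.0, 257.4137], [0.0, 445.3861, 188.6932], [0.0, 0.0, 1.0]], 'pose': [[-0.3783, -0.5152, 0.7691, 1.1795], [0.9257, -0.2045, 0.3184, 0.2885], [-0.0067, 0.8323, 0.5542, 0.5501], [0.0, 0.0, 0.0, 1.0]]}
bushing [409.8 225.   17.7  23.8] 0.81
bushing [393.1 195.3  16.3  25.5] 0.81
bushing [339.  231.8   8.3  19.4] 0.66
bushing [357.8 211.7  19.3  21.4] 0.62
thin_bushing [338.2 232.1   9.9  24.5] 0.74
stand [346.8 236.2  69.2  52.2] 0.87
pedestal [146.1 195.9  80.1  57. ] 0.57
side {'K': [[407.4289, 0.0, 254.4175], [0.0, 407.4289, 191.6542], [0.0, 0.0, 1.0]], 'pose': [[0.9962, 0.0429, -0.0759, 0.4316], [-0.0871, 0.5269, -0.8454, -0.7734], [0.0037, 0.8488, 0.5287, 0.557], [0.0, 0.0, 0.0, 1.0]]}
bushing [199.4 161.4   8.1  15.5] 0.63
bushing [237.5 164.2  10.6  11.9] 0.55
bushing [249.1 177.8  52.2  23.7] 0.51
thin_bushing [261.5 167.6   7.   14.7] 0.42
stand [250.  176.8  52.3  23.5] 0.76
pedestal [294.2 279.6  73.5  62.8] 0.94
{'K': [[280.2084, 0.0, 258.3287], [0.0, 280.2084, 189.6847], [0.0, 0.0, 1.0]], 'T_tool_cam': [[0.0008, 0.9585, 0.285, 0.0788], [1.0, -0.0009, -0.0001, 0.0001], [0.0002, 0.285, -0.9585, -0.0937], [0.0, 0.0, 0.0, 1.0]]}
```

View pics/scene1.png

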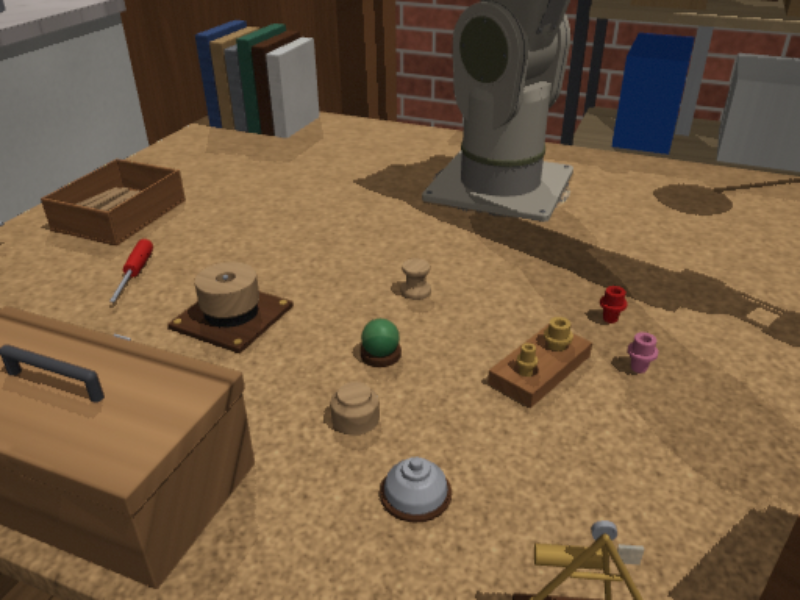

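View pics/side1.png

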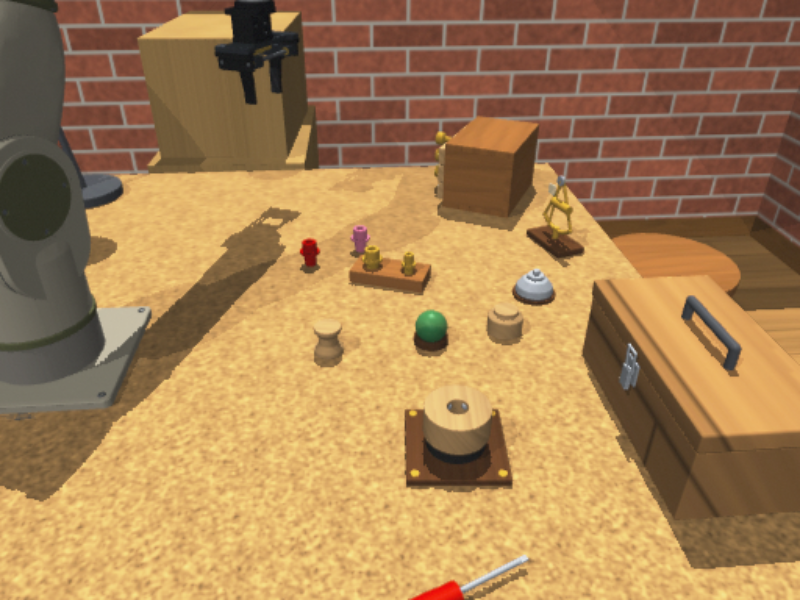

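Candidates in the scene picture (512-px scale): large brass bushing (358,212), thin brass one (338,232), red look-alike (393,195), pink look-alike (410,225). I choose the brass one at (358,212), the wider of the two standing in the stand. I'll check it in a crop and locate it.

```bash
cat >> h.py <<'E'
def ray(c,px,pose=None):
    i=eyes.camera_info(c); K=i["K"]; P=i["pose"] if pose is None else pose
    d=np.array([(px[0]-K[0,2])/K[0,0],-(px[1]-K[1,2])/K[1,1],-1]); return P[:3,3],P[:3,:3]@d
def atz(c,px,z,pose=None):
    o,d=ray(c,px,pose); return o+d*(z-o[2])/d[2]
def tri(*rs):
    A=0;b=0
    for o,d in rs:
        d=d/np.linalg.norm(d);M=np.eye(3)-np.outer(d,d);A=A+M;b=b+M@o
    p=np.linalg.solve(A,b); return p,[np.linalg.norm(np.cross(p-o,d/np.linalg.norm(d))) for o,d in rs]
def wpose():
    from scipy.spatial.transform import Rotation as R
    s=sensors.read_state(); q=s["eef_rot"]; T=np.eye(4); T[:3,:3]=R.from_quat([q[1],q[2],q[3],q[0]]).as_matrix(); T[:3,3]=s["tcp_pos"]
    return T@eyes.camera_info("wrist")["T_tool_cam"], T
E
python3 - <<'E'
from h import *
ims={c:cv2.imread(c+'.png') for c in("scene","side")}
def crop(c,x,y,w,h): return cv2.resize(ims[c][y:y+h,x:x+w],(400,300),interpolation=cv2.INTER_CUBIC)
cv2.imwrite('pics/crop.png',np.vstack([np.hstack([crop("scene",300,170,120,90),crop("side",190,130,120,90)]),np.hstack([crop("scene",100,150,100,75),crop("side",250,235,100,75)])]))
pr=lambda n,p:print(n,np.round(p,4))
for n,a,b,z in (("bush",(357.8,211.7),(237.5,164.2),.038),("thin",(338.5,230),(261.5,167.6),.038),("bore",(144.6,178),(292.5,260),.066),("stand",(346.8,236.2),(250,176.8),.015),("marble",(243,216),(276,208),.025),("blkA",(266,179),(210,218),.022)):
    pr(n,atz("scene",a,z)); pr(n,atz("side",b,z)); print(*tri(ray("scene",a),ray("side",b)))
E
```

```text
bush [0.4715 0.2036 0.038 ]
bush [0.4728 0.1999 0.038 ]
[0.47226483 0.20320484 0.0373147 ] [np.float64(0.0011309338789310924), np.float64(0.0011309338789310197)]
thin [0.5398 0.1825 0.038 ]
thin [0.5355 0.1756 0.038 ]
[0.53602034 0.18180521 0.03478019] [np.float64(0.00016545225468722253), np.float64(0.00016545225468721664)]
bore [ 0.5561 -0.2186  0.066 ]
bore [ 0.5501 -0.2252  0.066 ]
[ 0.55120778 -0.22201064  0.06268215] [np.float64(0.0005264666564467319), np.float64(0.0005264666564468823)]
stand [0.5233 0.1965 0.015 ]
stand [0.5042 0.1691 0.015 ]
[0.50603526 0.19398186 0.00076713] [np.float64(0.0001123183074154452), np.float64(0.0001123183074154021)]
marble [ 0.55  -0.003  0.025]
marble [0.5517 0.0017 0.025 ]
[ 0.55154295 -0.00180116  0.02693393] [np.float64(0.0005692956284325439), np.float64(0.0005692956284325941)]
blkA [ 0.4038 -0.0119  0.022 ]
blkA [ 0.3991 -0.0214  0.022 ]
[ 0.39841539 -0.01441531  0.01764824] [np.float64(0.0006527354929846859), np.float64(0.000652735492984723)]
```

View pics/crop.png

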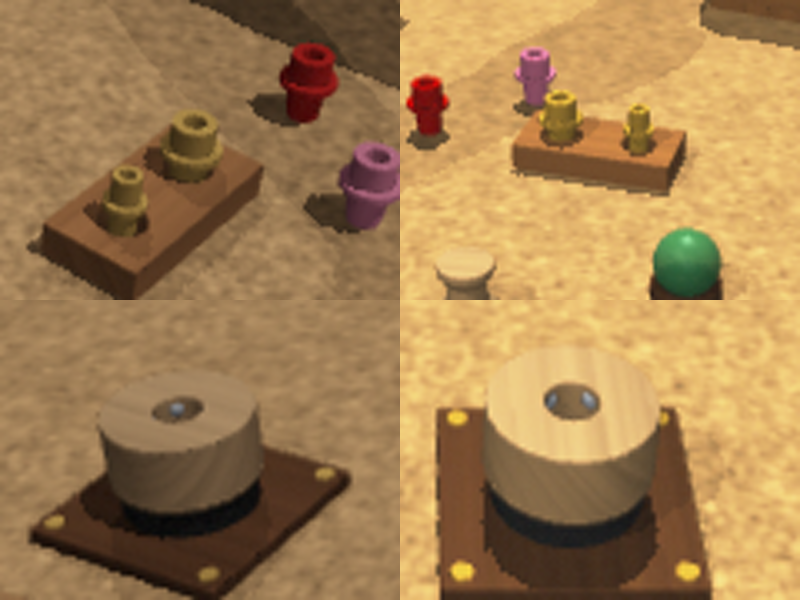

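The crop confirms it: the wide brass bushing is in the recess at crop (192,145), the thin one at (125,200), and red and pink are outside the stand. The bore shows its steel balls. Now I move above the bushing.

Careful with the scale: shifts go in shares of 300 mm and turns go in shares of 120 degrees. That gives: -200 mm / 300 = -0.6667, -160 mm / 300 = -0.5333.

Emit:
servo_tool([
  [1,0.0667,-0.1333,-0.0267,0,0,0],
  [1,0.1333,-0.2667,-0.0533,0,0,0],
  [1,0.2067,-0.4,-0.08,0,0,0],
  [1,0.28,-0.5333,-0.1067,0,0,0],
  [1,0.3533,-0.6667,-0.1333,0,0,0],
])

```text
time: 1.0
tcp_pos: [0.3823, 0.3592, 0.2522]
eef_rot: [0.0, 0.226, 0.974, 0.0]
contact_force: [0.2, 0.9, -0.5]
width: 0.0869
finger_force: 0.0
```

To row units: -159 mm / 300 = -0.53, -144 mm / 300 = -0.48.

Emit:
servo_tool([
  [1,0.0667,-0.12,-0.0267,0,0,0],
  [1,0.1333,-0.24,-0.0533,0,0,0],
  [1,0.2,-0.36,-0.08,0,0,0],
  [1,0.2667,-0.48,-0.1067,0,0,0],
  [1,0.3,-0.53,-0.1333,0,0,0],
])

```text
time: 1.5
tcp_pos: [0.4733, 0.1979, 0.2123]
eef_rot: [0.001, 0.229, 0.974, -0.0]
contact_force: [-0.5, 0.2, 0.3]
width: 0.0869
finger_force: 0.0
```

Emit:
servo_tool([
  [1,0,0,0,0,0,0],
  [1,0,0,0,0,0,0],
  [1,0,0,0,0,0,0],
  [1,0,0,0,0,0,0],
  [1,0,0,0,0,0,0],
])

```text
time: 2.0
tcp_pos: [0.4714, 0.2028, 0.2125]
eef_rot: [0.0, 0.226, 0.974, 0.0]
contact_force: [-0.0, 0.6, 0.1]
width: 0.087
finger_force: 0.0
```

```bash
python3 - <<'E'
from h import *
for n,a in (("red",(393,199)),("pink",(410.5,229))): print(n,np.round(atz("scene",a,.018),4))
C,T=wpose(); print(np.round(T,4).tolist()); im=eyes.snapshot("wrist"); save('w1.png',cv2.resize(im,(800,600)))
for q in ("bushing","thin_bushing","stand"):
    for d in eyes.outline_of(q,"wrist")[:4]: print(q,np.round(d["extent"],1),round(d["conf"],2),np.round(atz("wrist",d["extent"][:2],.015 if q=="stand" else .04,C),4))
E
```

```text
red [0.3729 0.259  0.018 ]
pink [0.4615 0.3039 0.018 ]
[[-0.8982, 0.4397, 0.0003, 0.4714], [0.4397, 0.8982, 0.0004, 0.2028], [-0.0001, 0.0005, -1.0, 0.2125], [0.0, 0.0, 0.0, 1.0]]
bushing [258.8  57.9  36.4  44.6] 0.84 [0.3646 0.2557 0.04  ]
bushing [343.6 127.5  41.7  37.2] 0.79 [0.4524 0.3006 0.04  ]
bushing [259.9 187.7  36.4  33.8] 0.6 [0.4707 0.2052 0.04  ]
thin_bushing [266.4 244.3  22.7  25.8] 0.8 [0.5294 0.1842 0.04  ]
stand [259.5 201.3  71.6 107.5] 0.78 [0.491  0.1949 0.015 ]
```

View pics/w1.png

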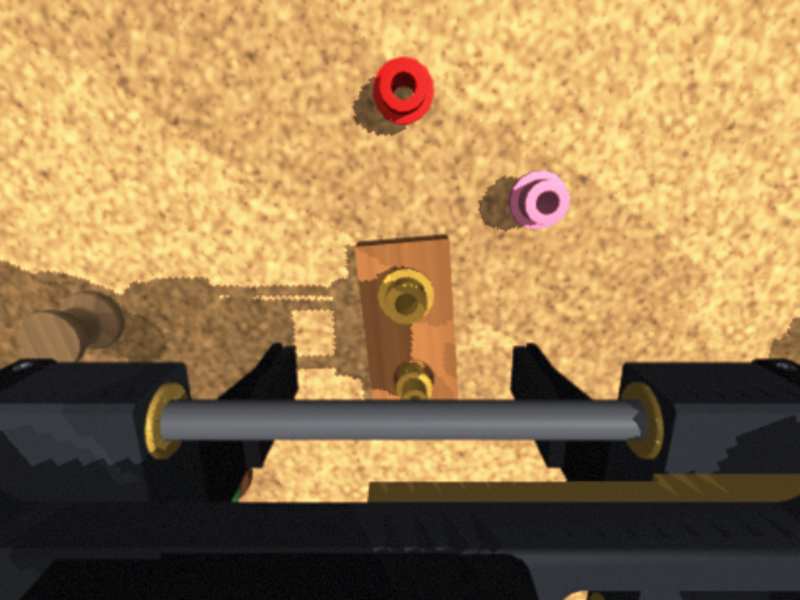

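The wrist picture shows the large bushing between the fingers at about (406,297), the thin one at (414,380), and red and pink well clear. I'll refine the position.

```bash
python3 - <<'E'
from h import *
C,T=wpose()
for p,z in (((259.8,189),.037),((259.8,191.5),.054),((259.9,187.7),.042)): print(np.round(atz("wrist",p,z,C),4))
for c,p in (("scene",(193,130)),("side",(560-400,97))):
    o=(300,170) if c=="scene" else (190,130); px=np.array(o)+np.array(p)*.3
    print(c,px,np.round(atz(c,px,.054),4))
E
```

```text
[0.4728 0.2035 0.037 ]
[0.4704 0.2045 0.054 ]
[0.4703 0.2048 0.042 ]
scene [357.9 209. ] [0.4851 0.2047 0.054 ]
side [238.  159.1] [0.4744 0.1988 0.054 ]
```

To row units: -103 mm / 300 = -0.3433, -98 mm / 300 = -0.3267.

Emit:
servo_tool([
  [1,0,0.0033,-0.1,0,0,0],
  [1,0,0.0033,-0.2,0,0,0],
  [1,0,0.0033,-0.2833,0,0,0],
  [1,0,0.0033,-0.3267,0,0,0],
  [1,0,0.0033,-0.3433,0,0,0],
])

```text
time: 2.7
tcp_pos: [0.4712, 0.2027, 0.1083]
eef_rot: [-0.001, 0.226, 0.974, -0.001]
contact_force: [0.3, -0.7, -0.1]
width: 0.0872
finger_force: 0.0
```

Emit:
servo_tool([
  [1,0,0,0,0,0,0],
  [0.6,0,0,0,0,0,0],
  [0.4,0,0,0,0,0,0],
  [0.2,0,0,0,0,0,0],
  [0,0,0,0,0,0,0],
])

```text
time: 3.2
tcp_pos: [0.4719, 0.2031, 0.1098]
eef_rot: [0.0, 0.226, 0.974, 0.0]
contact_force: [0.3, -0.5, 0.3]
width: 0.0626
finger_force: 0.0
```

Emit:
servo_tool([
  [0,0,0,0,0,0,0],
  [0,0,0,0,0,0,0],
  [0,0,0,0,0,0,0],
  [0,0,0,0,0,0,0],
  [0,0,0,0,0,0,0],
])

```text
time: 3.7
tcp_pos: [0.4717, 0.203, 0.1093]
eef_rot: [0.0, 0.226, 0.974, 0.0]
contact_force: [0.0, -0.9, 0.0]
width: 0.0248
finger_force: 30.0
```

To row units: 105 mm / 300 = 0.35, 90 mm / 300 = 0.3.

Emit:
servo_tool([
  [0,0,0,0.0333,0,0,0],
  [0,0,0,0.1,0,0,0],
  [0,0,0,0.2,0,0,0],
  [0,0,0,0.3,0,0,0],
  [0,0,0,0.35,0,0,0],
])

```text
time: 4.2
tcp_pos: [0.4724, 0.2031, 0.2175]
eef_rot: [0.001, 0.227, 0.974, 0.001]
contact_force: [1.3, 0.3, -1.2]
width: 0.0252
finger_force: 30.0
```

To row units: -195 mm / 300 = -0.65, -150 mm / 300 = -0.5.

Emit:
servo_tool([
  [0,0.0133,-0.0667,0,0,0,0],
  [0,0.04,-0.2,0,0,0,0],
  [0,0.0667,-0.35,0,0,0,0],
  [0,0.0967,-0.5,0,0,0,0],
  [0,0.1233,-0.65,0,0,0,0],
])

```text
time: 4.7
tcp_pos: [0.5087, 0.0062, 0.2151]
eef_rot: [0.0, 0.226, 0.974, 0.0]
contact_force: [0.3, -0.1, -0.7]
width: 0.0252
finger_force: 30.0
```

To row units: -195 mm / 300 = -0.65, -165 mm / 300 = -0.55.

Emit:
servo_tool([
  [0,0.0267,-0.1333,0,0,0,0],
  [0,0.0533,-0.2667,0,0,0,0],
  [0,0.08,-0.4167,0,0,0,0],
  [0,0.11,-0.55,0,0,0,0],
  [0,0.1267,-0.65,0,0,0,0],
])

```text
time: 5.2
tcp_pos: [0.5466, -0.19, 0.215]
eef_rot: [0.0, 0.227, 0.974, -0.0]
contact_force: [0.8, -0.3, -1.8]
width: 0.025
finger_force: 30.0
```

To row units: -35 mm / 300 = -0.1167, -30 mm / 300 = -0.1.

Emit:
servo_tool([
  [0,0.0067,-0.0567,0,0,0,0],
  [0,0.0133,-0.1,0,0,0,0],
  [0,0.0167,-0.1167,-0.0333,0,0,0],
  [0,0.0167,-0.1167,-0.0667,0,0,0],
  [0,0.0167,-0.1167,-0.0667,0,0,0],
])

```text
time: 5.7
tcp_pos: [0.5509, -0.2204, 0.1921]
eef_rot: [-0.002, 0.226, 0.974, 0.0]
contact_force: [-0.3, 0.1, -1.1]
width: 0.0251
finger_force: 30.0
```

Emit:
servo_tool([
  [0,0,0,0,0,0,0],
  [0,0,0,0,0,0,0],
  [0,0,0,0,0,0,0],
  [0,0,0,0,0,0,0],
  [0,0,0,0,0,0,0],
])

```text
time: 6.2
tcp_pos: [0.5517, -0.222, 0.1945]
eef_rot: [0.0, 0.226, 0.974, 0.0]
contact_force: [0.4, 0.7, -1.1]
width: 0.0251
finger_force: 30.0
```

```bash
python3 - <<'E'
from h import *
s=sensors.read_state();print(s["tcp_pos"],s["width"],s["finger_force"])
ims={}
for c in ("scene","side","wrist"):
    ims[c]=im=eyes.snapshot(c); cv2.imwrite(c+'2.png',im[:,:,::-1])
    for q in ("bushing","pedestal"):
        for d in eyes.recognise(q,c)[:3]: print(c,q,np.round(d["extent"],1),round(d["conf"],2))
def crop(c,x,y,w,h): return cv2.resize(ims[c][y:y+h,x:x+w],(400,300),interpolation=cv2.INTER_CUBIC)
save('c2.png',np.vstack([np.hstack([crop("scene",95,120,100,75),crop("side",245,205,100,75)]),np.hstack([cv2.resize(ims["wrist"],(400,300)),crop("wrist",200,120,120,90)])]))
E
```

```text
[ 0.55172802 -0.22202763  0.19449596] 0.02508090728544405 29.965020418167114
scene bushing [412.1 225.4  21.5  23.4] 0.87
scene bushing [140.2 158.9  15.2  25.3] 0.74
scene bushing [146.7 197.2  76.7  53.2] 0.59
scene pedestal [146.3 196.9  78.1  52.5] 0.75
side bushing [198.1 161.8  15.   13. ] 0.7
side bushing [230.1 152.4  11.2  18.4] 0.62
side bushing [295.9 242.5  15.5  11.4] 0.49
wrist bushing [260.2 230.8  44.4  48.3] 0.85
wrist pedestal [255.2 170.2 150.2 129.5] 0.93
```

View pics/c2.png

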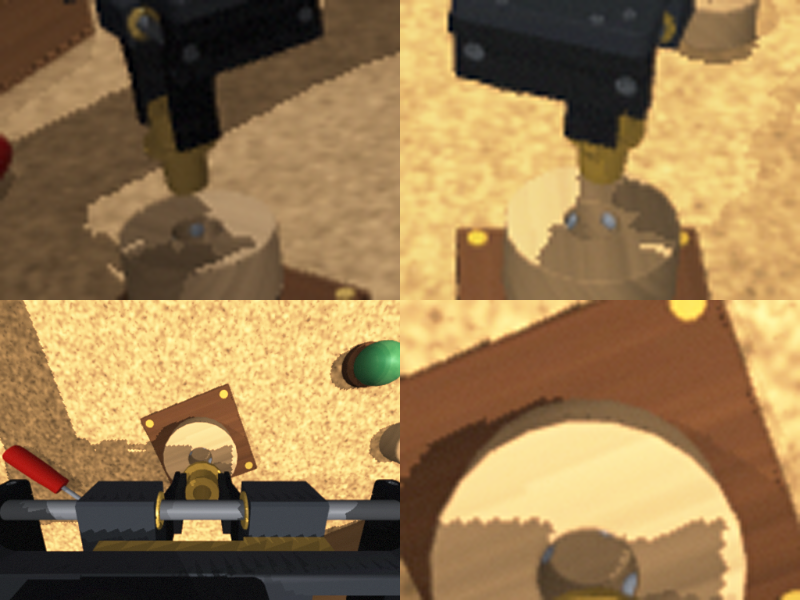

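Bushing is held upright above the bore: foot at about scene (142,166) and side (296,249), with the bore at scene (144.5,177) and side (293,260). I'll work out the offset.

```bash
python3 - <<'E'
from h import *
f=lambda c,p,z:np.round(atz(c,p,z)*1000,1)
for c,foot,bore in (("scene",(142,165.7),(144.6,177.3)),("side",(296,249.3),(292.8,260.5))):
    print(c,"foot",f(c,foot,.0932),"bore",f(c,bore,.066))
print(tri(ray("scene",(142,165.7)),ray("side",(296,249.3))),tri(ray("scene",(144.6,177.3)),ray("side",(292.8,260.5))))
C,T=wpose(); b=atz("wrist",(256.7,204),.066,C); print("wrist bore",b, "in tool",np.linalg.inv(T)@np.append(b,1))
ims=[]
for n,(x,y,w,h) in (("scene.png",(128,166,40,30)),("side.png",(272,246,40,30)),("scene2.png",(122,150,40,30)),("side2.png",(275,232,40,30))):
    i=cv2.imread(n)[y:y+h,x:x+w]; ims.append(cv2.resize(i,(400,300),interpolation=cv2.INTER_CUBIC))
cv2.imwrite('pics/z.png',np.vstack([np.hstack(ims[:2]),np.hstack(ims[2:])]))
E
```

```text
scene foot [ 553.8 -221.6   93.2] bore [ 553.9 -220.1   66. ]
side foot [ 554.3 -228.4   93.2] bore [ 550.4 -226.6   66. ]
(array([ 0.55359906, -0.22400318,  0.09117599]), [np.float64(0.0019495565329657695), np.float64(0.0019495565329657198)]) (array([ 0.55079556, -0.22308419,  0.06322502]), [np.float64(0.00039742418543874705), np.float64(0.0003974241854385728)])
wrist bore [ 0.55091023 -0.22302447  0.066     ] in tool [ 2.43453554e-04 -1.20756291e-03  1.28239637e-01  1.00000000e+00]
```

View pics/z.png

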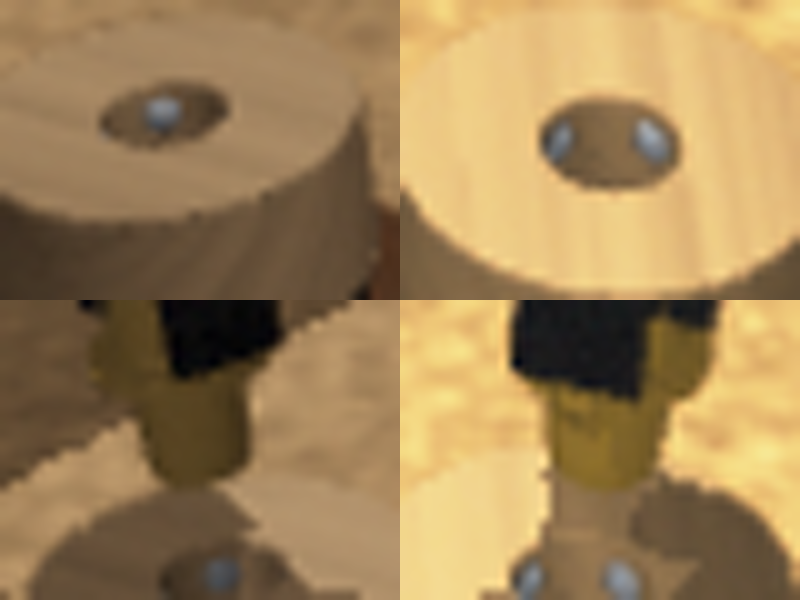

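```bash
python3 - <<'E'
from h import *
f=tri(ray("scene",(141.8,166.3)),ray("side",(295.5,248.3)));b=tri(ray("scene",(144.45,177.3)),ray("side",(293.05,260.3)))
print(f,b,(b[0]-f[0])*1000)
from scipy.spatial.transform import Rotation as R
_,T=wpose(); print("bush-TCP in tool",T[:3,:3].T@(f[0]-T[:3,3])*1000)
im=cv2.imread('wrist2.png'); cv2.imwrite('pics/w2.png',cv2.resize(im[170:260,200:320],(800,600),interpolation=cv2.INTER_CUBIC))
E
```

```text
(array([ 0.55404389, -0.22280692,  0.09128642]), [np.float64(0.0005382031721700419), np.float64(0.0005382031721702283)]) (array([ 0.55128425, -0.22301297,  0.06356221]), [np.float64(0.00034952915394479664), np.float64(0.00034952915394464756)]) [ -2.75963509  -0.20605428 -27.72420987]
bush-TCP in tool [ -2.47117793   0.37182881 102.9531457 ]
```

View pics/w2.png

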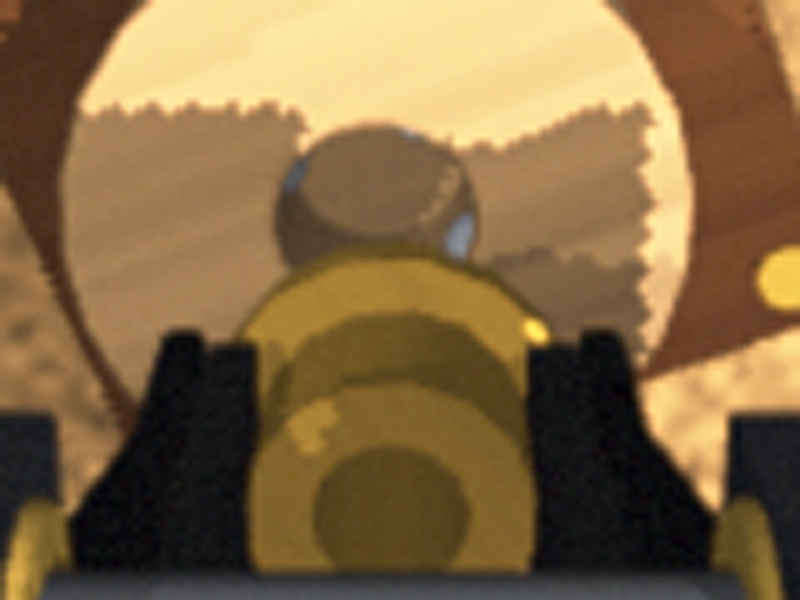

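The wrist view shows the bushing centred between the fingers (col 392) and the bore centre at (376,222), about 2.3 mm in tool x and -1.6 mm in tool y. That agrees with the triangulation, so I shift (-2.8, -0.5).

Emit:
servo_tool([
  [0,-0.0093,-0.0017,0,0,0,0],
  [0,-0.0093,-0.0017,-0.0167,0,0,0],
  [0,-0.0093,-0.0017,-0.04,0,0,0],
  [0,-0.0093,-0.0017,-0.0667,0,0,0],
  [0,-0.0093,-0.0017,-0.0667,0,0,0],
])

```text
time: 7.15
tcp_pos: [0.5482, -0.2222, 0.1726]
eef_rot: [-0.001, 0.226, 0.974, 0.0]
contact_force: [-0.1, 0.7, -1.3]
width: 0.025
finger_force: 30.0
```

To row units: -12 mm / 300 = -0.04, -9 mm / 300 = -0.03.

Emit:
servo_tool([
  [0,0,0,-0.01,0,0,0],
  [0,0,0,-0.02,0,0,0],
  [0,0,0,-0.03,0,0,0],
  [0,0,0,-0.04,0,0,0],
  [0,0,0,-0.04,0,0,0],
])

```text
time: 7.65
tcp_pos: [0.5487, -0.2225, 0.1618]
eef_rot: [-0.0, 0.226, 0.974, 0.0]
contact_force: [-0.6, 0.3, -0.5]
width: 0.0249
finger_force: 30.0
```

To row units: -5 mm / 300 = -0.0167, -4 mm / 300 = -0.0133.

Emit:
servo_tool([
  [0,0,0,-0.0033,0,0,0],
  [0,0,0,-0.0067,0,0,0],
  [0,0,0,-0.01,0,0,0],
  [0,0,0,-0.0133,0,0,0],
  [0,0,0,-0.0167,0,0,0],
])

```text
time: 8.15
tcp_pos: [0.5489, -0.2229, 0.1574]
eef_rot: [0.0, 0.227, 0.974, -0.0]
contact_force: [-0.1, -0.8, 0.5]
width: 0.0252
finger_force: 30.0
```

To row units: -5 mm / 300 = -0.0167, -4 mm / 300 = -0.0133.

Emit:
servo_tool([
  [0,0,0,-0.0033,0,0,0],
  [0,0,0,-0.0067,0,0,0],
  [0,0,0,-0.01,0,0,0],
  [0,0,0,-0.0133,0,0,0],
  [0,0,0,-0.0167,0,0,0],
])

```text
time: 8.65
tcp_pos: [0.549, -0.2232, 0.1526]
eef_rot: [0.0, 0.227, 0.974, -0.0]
contact_force: [-1.0, -3.8, 5.4]
width: 0.0248
finger_force: 30.0
```

To row units: -2 mm / 300 = -0.0067, -1.5 mm / 300 = -0.005.

Emit:
servo_tool([
  [0,-0.001,-0.0027,0,0,0,0],
  [0,-0.001,-0.0027,-0.0017,0,0,0],
  [0,-0.001,-0.0027,-0.0033,0,0,0],
  [0,-0.001,-0.0027,-0.005,0,0,0],
  [0,-0.001,-0.0027,-0.0067,0,0,0],
])

```text
time: 9.15
tcp_pos: [0.549, -0.2235, 0.151]
eef_rot: [0.001, 0.226, 0.974, 0.0]
contact_force: [-0.9, -2.3, 9.6]
width: 0.0249
finger_force: 30.0
```

To row units: -4 mm / 300 = -0.0133, -3.2 mm / 300 = -0.0107.

Emit:
servo_tool([
  [0,0,0,-0.0027,0,0,0],
  [0,0,0,-0.0053,0,0,0],
  [0,0,0,-0.008,0,0,0],
  [0,0,0,-0.0107,0,0,0],
  [0,0,0,-0.0133,0,0,0],
])

```text
time: 9.65
tcp_pos: [0.5494, -0.2237, 0.1477]
eef_rot: [0.001, 0.226, 0.974, 0.0]
contact_force: [-4.1, -0.5, 15.2]
width: 0.0248
finger_force: 30.0
```

To row units: -1 mm / 300 = -0.0033, -0.5 mm / 300 = -0.0017.

Emit:
servo_tool([
  [0,-0.0017,0,0,0,0,0],
  [0,-0.0033,0,0,0,0,0],
  [0,-0.0033,0,0,0,0,0],
  [0,-0.0033,0,-0.0017,0,0,0],
  [0,-0.0033,0,-0.0033,0,0,0],
])

```text
time: 10.15
tcp_pos: [0.549, -0.2236, 0.1473]
eef_rot: [0.002, 0.226, 0.974, 0.0]
contact_force: [-2.0, -1.7, 16.1]
width: 0.0252
finger_force: 30.0
```

To row units: -3 mm / 300 = -0.01, -2.4 mm / 300 = -0.008.

Emit:
servo_tool([
  [0,0,0,-0.002,0,0,0],
  [0,0,0,-0.004,0,0,0],
  [0,0,0,-0.006,0,0,0],
  [0,0,0,-0.008,0,0,0],
  [0,0,0,-0.01,0,0,0],
])

```text
time: 10.65
tcp_pos: [0.5483, -0.223, 0.1427]
eef_rot: [0.001, 0.226, 0.974, 0.0]
contact_force: [2.5, -0.3, 7.2]
width: 0.0251
finger_force: 30.0
```

To row units: -3 mm / 300 = -0.01, -2.4 mm / 300 = -0.008.

Emit:
servo_tool([
  [0,0.0013,0,-0.002,0,0,0],
  [0,0.0013,0,-0.004,0,0,0],
  [0,0.0013,0,-0.006,0,0,0],
  [0,0.0013,0,-0.008,0,0,0],
  [0,0.0013,0,-0.01,0,0,0],
])

```text
time: 11.15
tcp_pos: [0.5486, -0.2232, 0.1399]
eef_rot: [0.001, 0.226, 0.974, 0.0]
contact_force: [1.0, -0.2, 10.6]
width: 0.025
finger_force: 30.0
```

To row units: -2 mm / 300 = -0.0067, -1.6 mm / 300 = -0.0053.

Emit:
servo_tool([
  [0,0,0,-0.0013,0,0,0],
  [0,0,0,-0.0027,0,0,0],
  [0,0,0,-0.004,0,0,0],
  [0,0,0,-0.0053,0,0,0],
  [0,0,0,-0.0067,0,0,0],
])

```text
time: 11.65
tcp_pos: [0.5487, -0.2233, 0.1384]
eef_rot: [0.001, 0.226, 0.974, 0.0]
contact_force: [-1.1, 0.7, 14.4]
width: 0.0253
finger_force: 30.0
```

To row units: -1.6 mm / 300 = -0.0053, -1.2 mm / 300 = -0.004.

Emit:
servo_tool([
  [0,0,0,-0.0013,0,0,0],
  [0,0,0,-0.0027,0,0,0],
  [0,0,0,-0.004,0,0,0],
  [0,0,0,-0.0053,0,0,0],
  [0,0,0,-0.0053,0,0,0],
])

```text
time: 12.15
tcp_pos: [0.5488, -0.2233, 0.1372]
eef_rot: [0.001, 0.226, 0.974, 0.0]
contact_force: [-1.2, 1.1, 17.8]
width: 0.0253
finger_force: 30.0
```

To row units: -1 mm / 300 = -0.0033, -0.9 mm / 300 = -0.003.

Emit:
servo_tool([
  [0,0,0,-0.001,0,0,0],
  [0,0,0,-0.002,0,0,0],
  [0,0,0,-0.003,0,0,0],
  [0,0,0,-0.0033,0,0,0],
  [0,0,0,-0.0033,0,0,0],
])

```text
time: 12.65
tcp_pos: [0.5488, -0.2233, 0.1364]
eef_rot: [0.001, 0.226, 0.974, 0.0]
contact_force: [-2.0, 1.4, 20.3]
width: 0.0249
finger_force: 30.0
```

To row units: -1.6 mm / 300 = -0.0053, -1.2 mm / 300 = -0.004.

Emit:
servo_tool([
  [0,0,0,-0.0013,0,0,0],
  [0,0,0,-0.0027,0,0,0],
  [0,0,0,-0.004,0,0,0],
  [0,0,0,-0.0053,0,0,0],
  [0,0,0,-0.0053,0,0,0],
])

```text
time: 13.15
tcp_pos: [0.5489, -0.2233, 0.1351]
eef_rot: [0.001, 0.226, 0.974, 0.001]
contact_force: [-4.3, 2.3, 23.2]
width: 0.0252
finger_force: 30.0
```

```bash
python3 - <<'E'
from h import *
s=sensors.read_state(); print(s["tcp_pos"],s["contact_force"],s["wrist_torque"])
a=eyes.snapshot("scene")[150:210,105:185]; b=eyes.snapshot("side")[230:290,255:335]
save('p3.png',np.hstack([cv2.resize(i,(400,300),interpolation=cv2.INTER_CUBIC) for i in(a,b)]))
E
```

```text
[ 0.54885941 -0.223344    0.13514865] [-4.33968713  2.2803695  23.23357602] [ 0.35489882  0.93805584 -0.02141716]
```

View pics/p3.png

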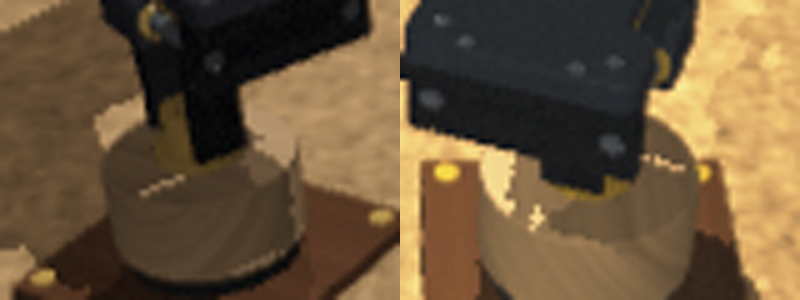

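Shoulder appears down on the block top in both views, at 23 N. I ease up with the block's spring-back, then open.

To row units: 6 mm / 300 = 0.02, 4.5 mm / 300 = 0.015.

Emit:
servo_tool([
  [0,-0.0013,0.0007,0.005,0,0,0],
  [0,-0.0013,0.0007,0.01,0,0,0],
  [0,-0.0013,0.0007,0.015,0,0,0],
  [0,-0.0013,0.0007,0.02,0,0,0],
  [0,-0.0013,0.0007,0.02,0,0,0],
])

```text
time: 13.75
tcp_pos: [0.5486, -0.2233, 0.1402]
eef_rot: [0.001, 0.226, 0.974, 0.0]
contact_force: [2.8, -0.8, 8.2]
width: 0.0252
finger_force: 30.0
```

To row units: 2.4 mm / 300 = 0.008, 1 mm / 300 = 0.0033.

Emit:
servo_tool([
  [0,0.0013,0,0.0033,0,0,0],
  [0,0.0013,0,0.008,0,0,0],
  [0,0.0013,0,0.008,0,0,0],
  [0.5,0.0013,0,0.008,0,0,0],
  [0.7,0.0013,0,0.008,0,0,0],
])

```text
time: 14.25
tcp_pos: [0.5472, -0.2228, 0.1407]
eef_rot: [-0.001, 0.226, 0.974, 0.0]
contact_force: [0.7, -0.7, 0.9]
width: 0.0344
finger_force: 0.7
```

To row units: 60 mm / 300 = 0.2, 25 mm / 300 = 0.0833.

Emit:
servo_tool([
  [0.9,0,0,0,0,0,0],
  [0.9,0,0,0,0,0,0],
  [0.9,0,0,0.0167,0,0,0],
  [0.9,0,0,0.0833,0,0,0],
  [0.9,0,0,0.2,0,0,0],
])

```text
time: 14.75
tcp_pos: [0.5467, -0.2225, 0.2003]
eef_rot: [-0.002, 0.226, 0.974, 0.0]
contact_force: [1.0, 0.5, 0.5]
width: 0.0726
finger_force: 0.0
```

To row units: 110 mm / 300 = 0.3667, 80 mm / 300 = 0.2667.

Emit:
servo_tool([
  [0.9,-0.0333,0.1333,0.1,0,0,0],
  [0.9,-0.0667,0.2667,0.2,0,0,0],
  [0.9,-0.0667,0.3667,0.2,0,0,0],
  [0.9,-0.0667,0.3667,0.2,0,0,0],
  [0.9,-0.0667,0.3667,0.2,0,0,0],
])

```text
time: 15.25
tcp_pos: [0.5279, -0.1127, 0.2617]
eef_rot: [0.0, 0.226, 0.974, 0.0]
contact_force: [-1.0, -0.6, 0.3]
width: 0.0783
finger_force: 0.0
```

```bash
python3 - <<'E'
from h import *
a=eyes.snapshot("scene")[150:210,105:185]; b=eyes.snapshot("side")[230:290,255:335]
save('p4.png',np.hstack([cv2.resize(i,(400,300),interpolation=cv2.INTER_CUBIC) for i in(a,b)]))
E
```

```text
(no output)
```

View pics/p4.png

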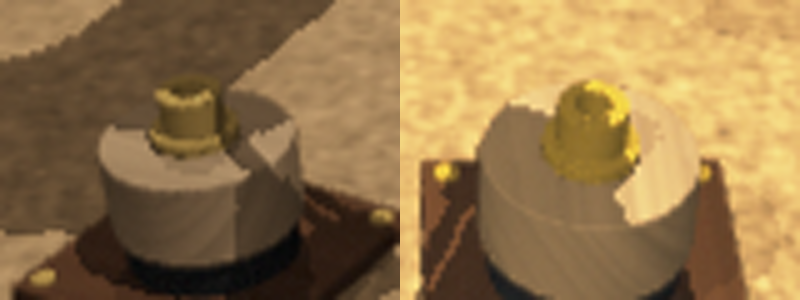

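The bushing stands in the bore with its shoulder apparently on the block top (scene (193,140), side (591,165)). To check and level it, I'll press centrally on the hub top with shut fingers; contact at TCP z≈0.158 means flush.

To row units: -111 mm / 300 = -0.37, -100 mm / 300 = -0.3333.

Emit:
servo_tool([
  [0,0.0167,-0.1,0,0,0,0],
  [0,0.04,-0.2167,0,0,0,0],
  [0,0.0667,-0.3333,0,0,0,0],
  [0,0.0733,-0.37,0,0,0,0],
  [0,0.0733,-0.37,0,0,0,0],
])

```text
time: 15.85
tcp_pos: [0.5491, -0.2272, 0.2609]
eef_rot: [-0.001, 0.229, 0.973, -0.001]
contact_force: [-0.0, 0.4, -0.4]
width: 0.046
finger_force: 0.0
```

To row units: -95 mm / 300 = -0.3167, -92 mm / 300 = -0.3067.

Emit:
servo_tool([
  [0,0,0,-0.0833,0,0,0],
  [0,0,0,-0.1833,0,0,0],
  [0,0,0,-0.2667,0,0,0],
  [0,0,0,-0.3067,0,0,0],
  [0,0,0,-0.3167,0,0,0],
])

```text
time: 16.35
tcp_pos: [0.5495, -0.2231, 0.1653]
eef_rot: [-0.001, 0.226, 0.974, 0.0]
contact_force: [0.2, 0.2, 0.4]
width: 0.0062
finger_force: 0.0
```

To row units: -5 mm / 300 = -0.0167, -4 mm / 300 = -0.0133.

Emit:
servo_tool([
  [0,0,0,-0.0033,0,0,0],
  [0,0,0,-0.0067,0,0,0],
  [0,0,0,-0.01,0,0,0],
  [0,0,0,-0.0133,0,0,0],
  [0,0,0,-0.0167,0,0,0],
])

```text
time: 16.85
tcp_pos: [0.5501, -0.2242, 0.1618]
eef_rot: [0.0, 0.226, 0.974, 0.0]
contact_force: [-0.5, -0.5, -0.2]
width: 0.0005
finger_force: 0.0
```

To row units: -2 mm / 300 = -0.0067, -1.5 mm / 300 = -0.005.

Emit:
servo_tool([
  [0,0,0,-0.0017,0,0,0],
  [0,0,0,-0.0033,0,0,0],
  [0,0,0,-0.005,0,0,0],
  [0,0,0,-0.0067,0,0,0],
  [0,0,0,-0.0067,0,0,0],
])

```text
time: 17.35
tcp_pos: [0.5499, -0.2241, 0.1594]
eef_rot: [-0.0, 0.226, 0.974, 0.0]
contact_force: [0.4, 0.7, -0.7]
width: 0.0005
finger_force: 0.0
```

To row units: -2 mm / 300 = -0.0067, -1.5 mm / 300 = -0.005.

Emit:
servo_tool([
  [0,0,0,-0.0017,0,0,0],
  [0,0,0,-0.0033,0,0,0],
  [0,0,0,-0.005,0,0,0],
  [0,0,0,-0.0067,0,0,0],
  [0,0,0,-0.0067,0,0,0],
])

```text
time: 17.85
tcp_pos: [0.55, -0.2242, 0.1576]
eef_rot: [0.0, 0.226, 0.974, 0.0]
contact_force: [0.1, -0.0, 2.6]
width: 0.0002
finger_force: 1.1
```

Emit:
servo_tool([
  [0,0,0,-0.0017,0,0,0],
  [0,0,0,-0.0033,0,0,0],
  [0,0,0,-0.005,0,0,0],
  [0,0,0,-0.0067,0,0,0],
  [0,0,0,-0.0067,0,0,0],
])

```text
time: 18.35
tcp_pos: [0.5501, -0.2243, 0.1559]
eef_rot: [0.0, 0.226, 0.974, 0.0]
contact_force: [-1.9, 1.2, 7.0]
width: 0.0004
finger_force: 3.5
```

Contact at about 0.1584, so it is flush within 0.5 mm. I press steadily to about 22 N to be sure.

To row units: -3 mm / 300 = -0.01, -1.2 mm / 300 = -0.004.

Emit:
servo_tool([
  [0,0,0,-0.002,0,0,0],
  [0,0,0,-0.004,0,0,0],
  [0,0,0,-0.006,0,0,0],
  [0,0,0,-0.008,0,0,0],
  [0,0,0,-0.01,0,0,0],
])

```text
time: 18.85
tcp_pos: [0.5503, -0.2243, 0.1535]
eef_rot: [0.001, 0.226, 0.974, 0.0]
contact_force: [-3.5, 0.3, 13.4]
width: 0.0002
finger_force: 6.6
```

To row units: -2.4 mm / 300 = -0.008, -1.8 mm / 300 = -0.006.

Emit:
servo_tool([
  [0,0,0,-0.002,0,0,0],
  [0,0,0,-0.004,0,0,0],
  [0,0,0,-0.006,0,0,0],
  [0,0,0,-0.008,0,0,0],
  [0,0,0,-0.008,0,0,0],
])

```text
time: 19.35
tcp_pos: [0.5504, -0.2244, 0.1517]
eef_rot: [0.001, 0.226, 0.974, 0.0]
contact_force: [-6.2, 1.8, 18.0]
width: 0.0003
finger_force: 9.1
```

Emit:
servo_tool([
  [0,-0.0017,0,-0.0013,0,0,0],
  [0,-0.0027,0.0007,-0.0027,0,0,0],
  [0,-0.0027,0.0007,-0.004,0,0,0],
  [0,-0.0027,0.0007,-0.0053,0,0,0],
  [0,-0.0027,0.0007,-0.0067,0,0,0],
])

```text
time: 19.85
tcp_pos: [0.5502, -0.2244, 0.1504]
eef_rot: [0.002, 0.226, 0.974, 0.0]
contact_force: [-4.7, 2.6, 21.9]
width: 0.0005
finger_force: 11.1
```

To row units: 8 mm / 300 = 0.0267, 6 mm / 300 = 0.02.

Emit:
servo_tool([
  [0,0,0,0,0,0,0],
  [0,0,0,0.0067,0,0,0],
  [0,0,0,0.0133,0,0,0],
  [0,0,0,0.02,0,0,0],
  [0,0,0,0.0267,0,0,0],
])

```text
time: 20.35
tcp_pos: [0.5499, -0.2241, 0.1569]
eef_rot: [0.001, 0.226, 0.974, 0.0]
contact_force: [1.1, 0.4, 2.5]
width: 0.0004
finger_force: 1.4
```

To row units: 85 mm / 300 = 0.2833, 50 mm / 300 = 0.1667.

Emit:
servo_tool([
  [0,0,0,0.0167,0,0,0],
  [0,0,0,0.0667,0,0,0],
  [0,0,0,0.1667,0,0,0],
  [0,0,0,0.2833,0,0,0],
  [0,0,0,0.2833,0,0,0],
])

```text
time: 20.85
tcp_pos: [0.5507, -0.2251, 0.2466]
eef_rot: [0.004, 0.227, 0.974, -0.0]
contact_force: [0.8, -0.5, 0.0]
width: 0.0002
finger_force: 0.0
```

To row units: 110 mm / 300 = 0.3667, 80 mm / 300 = 0.2667.

Emit:
servo_tool([
  [0.5,-0.0333,0.1333,0,0,0,0],
  [0.5,-0.0667,0.2667,0,0,0,0],
  [0.5,-0.0667,0.3667,0,0,0,0],
  [0.5,-0.0667,0.3667,0,0,0,0],
  [0.5,-0.0667,0.3667,0,0,0,0],
])

```text
time: 21.35
tcp_pos: [0.5292, -0.1137, 0.2414]
eef_rot: [0.0, 0.226, 0.974, 0.0]
contact_force: [0.1, -0.4, 0.0]
width: 0.0324
finger_force: 0.0
```

```bash
python3 - <<'E'
from h import *
a=eyes.snapshot("scene")[155:200,115:175]; b=eyes.snapshot("side")[235:280,260:320]
save('p5.png',np.hstack([cv2.resize(i,(400,300),interpolation=cv2.INTER_CUBIC) for i in(a,b)]))
E
```

```text
(no output)
```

View pics/p5.png

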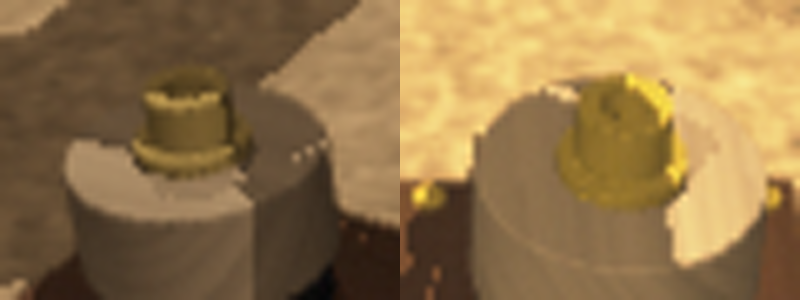

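The shoulder lies flat on the block top (scene crop (190,155), side crop (622,185)), and the hub height on unloading (0.0877 m) matches flush. I hand it in.

```bash
python3 -c "
from rig import job
print(job.finish_job())"
```

```text
the job is handed in; nothing more can be done
None
```

The larger brass bushing is pressed into the pedestal's bore and released, with its shoulder flush to within about 0.5 mm (hub-top height and camera views). The highest push read was 23 N, nothing else on the table was touched, and the job is handed in at about 21 s of the 48 s allowed.

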